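# Clear the shoe-repair bench: spools, cream jars and brush back in their places

## Robot

A 6-joint arm with a two-finger parallel gripper is mounted at the origin on the work surface. World frame = base frame: x ahead of the robot, y to its left, z up, the work surface at z = 0. Lengths are in mm, angles in rad, forces in N, time in s.
With the tool pointing down it reaches from about 300 to 775 mm from the base axis. Payload 14.6 kg.
Tool frame: the origin (TCP) lies between the finger pads; the fingertips stand 11 mm ahead of it and the grasp point (between the pads) lies 8 mm behind it; z points along the fingers, y is the direction in which the jaws open and shut (so a half turn about z gives the same grasp; the last joint's range is limited). The gripper opens to 94 mm and grips with 3 to 60 N. Pads are 16 mm wide; open, the fingers measure 119 mm over their backs; the gripper's body (75 mm by 177 mm) begins 78 mm behind the grasp point.
Start: joints at [-0.067, 0.3, 1.521, -0, 1.321, -0.067], TCP at [549.99, -0.002, 216.446] pointing down, gripper open.
Joint ranges: [-3.03, 3.03], [-0.79, 2.21], [0.23, 2.52], [-1.04, 4.18], [0, 3.07], [-2.55, 2.55]. Speed limits (rad/s): [2.22, 2.22, 2.57, 3.14, 3.14, 3.14].

## Interface

Orientations are given as [roll, pitch, yaw] about the fixed x, y, z axes, in that order (R = Rz(yaw) Ry(pitch) Rx(roll)).
In Python, from cell import * gives the robot as it stands.
- The arm moves only by the tool arm_command, never from a script. Its argument "deltas" is a list of rows, each an object with "xyz": the shift along the world's x, y, z in m, a list of three; "turn": the turn, a rotation vector about the world's x, y, z in rad, a list of three. A call has 1 to 12 rows; each row shifts and turns the commanded pose from where the row before left it; what a row does not reach is not made up. A row lasts 1/8 s, in which the tool goes at most 62.5 mm and 10.7 degrees, less where a joint would pass 70% of its speed; a pose out of reach is approached as far as the arm can. A call with a gripper value outside its range is refused whole. "gripper" is the closure, from 0 (fully open) to 1 (shut), set as the call begins (left out, the last holds). The fingers move at their own pace and stop on an object; "force" is the grip in N (left out, the last holds). Time passes only in rows, so rows that do not move let the fingers close. It gives the time, the measured TCP pose, the force and the opening at its end, in the units of the state.
- read_state(): the state, without advancing time (a new reading comes with each control period).
- camera(name): name is "scene" or "side" or "wrist"; returns a dict with "color" (384x512x3 uint8, red, green, blue), "fx", "fy", "cx", "cy" (pixels), "rvec" (rotation vector, rad) and "tvec" (3), from world to camera coordinates, as OpenCV has them; the wrist camera has in their place "mount" (4x4, takes a point from camera to tool coordinates, whose origin is the TCP and whose axes are the flange's). Camera axes: x right, y down, z forward; pixel columns grow to the right and rows downward; lengths in mm; the calibration is good to about 2 mm. A picture is of the moment at which its call begins: read the wrist's pose just before it. There is no depth.
- sign_off(): hands the job in, once; it reports no verdict.
The state is a dict: "clock": time; "joints": joint angles; "qd": joint speeds; "effort": joint torques, N m; "eef_pos": TCP position; "eef_rot": TCP orientation; "wrist_force": force on the tool from outside, world axes, zero at the start; "moment": the same for the moment, N m; "finger_gap": finger opening in mm.
Only numpy, scipy, OpenCV 4.12 (cv2) and the standard library are available. Lean on these libraries where they do the work, as an engineer would, in place of code of your own. Each camera call takes 0.05 s, during which the arm holds its last target.

## Task

Clear the bench after the job: stand each of the two thread spools on a pin of the thread stand, set the two glass cream jars upright in the caddy, one in each bay, and lay the brush flat inside the brush tray, bristles up as it lies now. Put the jars down gently, they are glass and must not be dropped into the caddy, and leave the sneaker and the cleaner bottle where they are.

Things in the scene. Friction and masses are not known exactly. Their poses are not given: they have to be found in the camera images.
- spool_a: thread spool standing upright: black plastic tube wound with cream thread, 48 mm diameter, 70 mm high, open bore of 25 mm diameter right through; 0.11 kg. Both spools are alike. Origin: centre of the underside; z up along the bore.
- spool_b: thread spool standing upright: black plastic tube wound with cream thread, 48 mm diameter, 70 mm high, open bore of 25 mm diameter right through; 0.11 kg. Both spools are alike. Origin: centre of the underside; z up along the bore.
- jar_a: glass shoe-cream jar standing upright: amber, with a brass-coloured screw lid; 52 mm diameter, 60 mm high, lid the top 16 mm; 0.13 kg. Both jars are alike. Origin: centre of the underside; z up through the lid.
- jar_b: glass shoe-cream jar standing upright: amber, with a brass-coloured screw lid; 52 mm diameter, 60 mm high, lid the top 16 mm; 0.13 kg. Both jars are alike. Origin: centre of the underside; z up through the lid.
- brush: shoe brush lying on its back, bristles up: wooden back with rounded corners, 140 mm long (its x), 46 mm wide (its y), 24 mm thick, to be gripped across its width by the wood; above it a dark block of bristles 112 x 30 mm, up to 48 mm above the underside; 0.12 kg. Origin: centre of the underside; z up through the bristles.
- thread_stand: thread stand, fixed to the bench: pale wooden board 80 mm (its x) by 170 mm (its y), 12 mm thick, with two upright steel pins of 7 mm diameter at y = +45 mm and y = -45 mm on its centre line (x = 0), tips 54 mm above the bench. A seated spool stands on the board, 12 mm above the bench, with the pin up its bore. Either spool may go on either pin. Origin: centre of the underside.
- jar_caddy: open plywood caddy, fixed to the bench: 86 mm (its x) by 166 mm (its y), 26 mm high, walls and floor 6 mm; a wall across the middle parts it into two bays, each 74 mm square inside, centred at y = +40 mm and y = -40 mm (x = 0). Inner floor 6 mm above the bench. Either jar may go in either bay. Origin: centre of the underside.
- brush_tray: shallow dark wooden tray, fixed to the bench: 110 mm (its x) by 180 mm (its y), 13 mm high, walls and floor 5 mm, so 100 by 170 mm inside, inner floor 5 mm above the bench, lip 8 mm above that. The brush fits with its length along the tray's y, either way round. Origin: centre of the underside.
- sneaker: white sneaker standing on its sole, about 280 mm long (its x, toe at +x), 104 mm wide, 120 mm high at the tongue; bystander. Origin: middle of the underside of the sole.
- cleaner_bottle: white round bottle with a dark blue band, 55 mm diameter, 165 mm high, upright; bystander. Origin: centre of the underside.

How it is judged:
By the outcome, as a careful person would: the job done as asked, in the order asked, and still so for the second after the job is handed in, with the robot touching nothing.
It also fails if it takes over 120 s, if anything falls off the work surface, if the arm or the gripper's body presses on something with over 40 N, if the wrist force passes 120 N, or if a joint passes its speed limit or range.

## Working session

There is one attempt and no reset: what is moved stays moved. The work goes in short steps, Python scripts to look and compute and a tool call to move; the robot and the scene stay as the last step left them, time stands still between calls to the robot, and variables do not carry over. Pictures are saved under pics/ and viewed, and the job is handed in when it is done.

Besides the shell and the picture viewer there is one more tool, called after "Call:" by a JSON object that holds its "method" and its "body". arm_command: Moves the arm, as the interface text tells. Its arguments: {"type":"object","properties":{"deltas":{"type":"array","items":{"type":"object","properties":{"xyz":{"type":"array","items":{"type":"number"}},"turn":{"type":"array","items":{"type":"number"}}}}},"gripper":{"type":"number"},"force":{"type":"number"}},"required":["deltas"]}

```bash
ls; mkdir -p pics; python3 - <<'E'
from cell import *
import cv2
print(read_state())
for n in ["scene","side","wrist"]:
    c=camera(n); cv2.imwrite(f"pics/{n}0.png",c["color"][:,:,::-1]); print(n,{k:v for k,v in c.items() if k!="color"})
E
```

```text
pics
{'clock': 0.0, 'joints': array([-6.65938558e-02,  3.00517393e-01,  1.52159551e+00,  1.94782643e-05,
        1.32071125e+00, -6.65966381e-02]), 'qd': array([-2.03134187e-03, -1.27803084e-04,  5.21526078e-05, -2.27675559e-03,
        7.49767059e-04, -2.44495566e-03]), 'effort': array([-1.53750298e-03, -5.31805658e+01, -3.52735734e+01,  7.07558286e-02,
        2.43994006e-02, -4.79655944e-05]), 'eef_pos': array([5.49740811e+02, 2.26426632e-02, 2.15854833e+02]), 'eef_rot': array([-3.14036514e+00, -1.00777350e-04,  1.57079422e+00]), 'wrist_force': array([-0.28414364,  0.49012768, -0.29637718]), 'moment': array([ 0.0368476 ,  0.00690195, -0.01829993]), 'finger_gap': 93.91283476491921}
scene {'fx': 466.3697580735296, 'fy': 466.3697580735296, 'cx': 252.2346646490015, 'cy': 188.96500728932662, 'rvec': array([ 0.88579606,  2.39874538, -1.23033411]), 'tvec': array([ 391.03151562, -142.50468143, 1699.92461022])}
side {'fx': 494.91027503704396, 'fy': 494.91027503704396, 'cx': 262.94048623164815, 'cy': 183.16425373924744, 'rvec': array([ 2.08407931, -0.41864364,  0.23558035]), 'tvec': array([-490.99109773,  146.96462232, 1662.69680449])}
wrist {'fx': 324.2076952060187, 'fy': 324.2076952060187, 'cx': 252.05013630265623, 'cy': 193.6405484397685, 'mount': array([[ 7.56311895e-05, -9.65563600e-01, -2.60167116e-01,
         7.50127768e+01],
       [ 9.99999989e-01,  1.05867183e-04, -1.02204731e-04,
         8.86070149e-01],
       [ 1.26228327e-04, -2.60167105e-01,  9.65563598e-01,
        -1.66798470e+02],
       [ 0.00000000e+00,  0.00000000e+00,  0.00000000e+00,
         1.00000000e+00]])}
```

View pics/scene0.png

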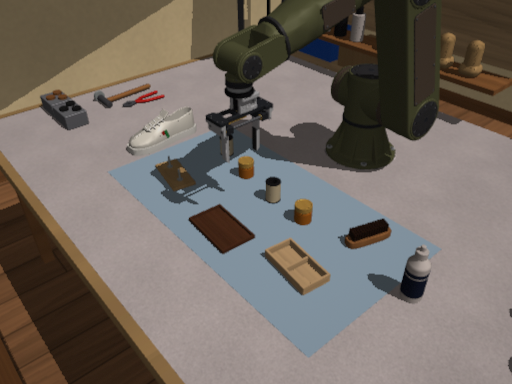

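View pics/side0.png

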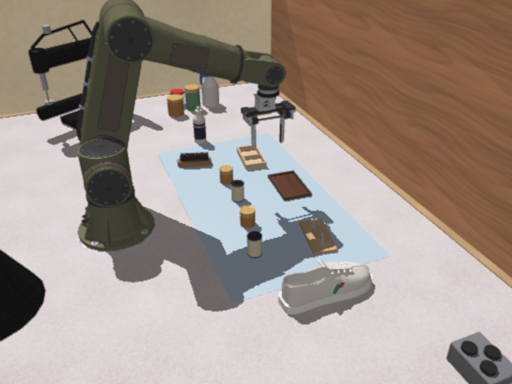

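View pics/wrist0.png

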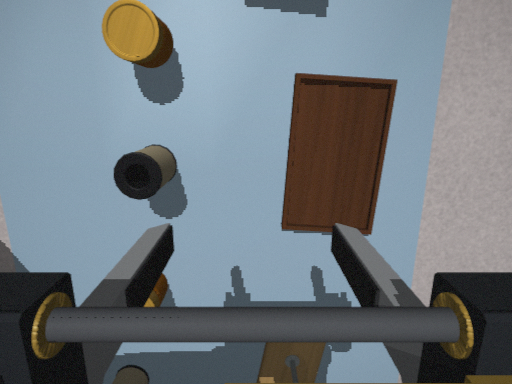

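The views show, in scene pixels:
- Base at (362,150)
- Jars at (246,168) and (303,211), with a spool at (273,190)
- Tray at (221,228), caddy at (297,265), brush at (368,234), stand at (175,175)
- The second spool is hidden behind the gripper; in the side view it is at (255,244).

Next I'll get a rough localisation.

```bash
cat > h.py <<'E'
import numpy as np, cv2
from scipy.spatial.transform import Rotation as Rn
from cell import *
def pose(c,st=None):
    """camera->world R,t"""
    if "mount" in c:
        R=Rn.from_euler('xyz',st['eef_rot']).as_matrix(); M=np.array(c['mount'])
        return R@M[:3,:3], R@M[:3,3]+st['eef_pos']
    R=cv2.Rodrigues(np.array(c['rvec']))[0]; return R.T, -R.T@np.array(c['tvec'])
def ray(c,st,uv,z):
    R,t=pose(c,st); uv=np.atleast_2d(np.array(uv,float))
    d=np.c_[(uv[:,0]-c['cx'])/c['fx'],(uv[:,1]-c['cy'])/c['fy'],np.ones(len(uv))]@R.T
    return (t+d*((z-t[2])/d[:,2])[:,None])
def proj(c,st,P):
    R,t=pose(c,st); q=(np.atleast_2d(P)-t)@R
    return np.c_[q[:,0]/q[:,2]*c['fx']+c['cx'],q[:,1]/q[:,2]*c['fy']+c['cy']]
def look(name,tag=None,s=1.5):
    st=read_state(); c=camera(name)
    if tag: cv2.imwrite(f"pics/{tag}.png",cv2.resize(c['color'][:,:,::-1],None,fx=s,fy=s,interpolation=cv2.INTER_CUBIC))
    return c,st
E
python3 - <<'E'
from h import *
np.set_printoptions(precision=1,suppress=True)
c,s=look("scene")
for n,uv,z in [("jar1",(246,161),60),("jar2",(303,204),60),("spoolb",(273,182),70),("tray",(221,228),10),("caddy",(297,265),15),("brush",(368,240),12),("stand",(175,175),12),("bottle",(414,298),0)]: print(n,ray(c,s,uv,z)[0,:2])
c,s=look("side")
for n,uv,z in [("jar1",(248,210),60),("jar2",(227,169),60),("spoolb",(238,184),70),("spoola",(255,236),70),("tray",(289,185),10),("caddy",(252,157),15),("brush",(195,162),12),("stand",(319,236),12)]: print(n,ray(c,s,uv,z)[0,:2])
E
```

```text
jar1 [ 418.5 -141.4]
jar2 [441.6 144.8]
spoolb [442.2  16.6]
tray [651.3  26. ]
caddy [594.2 277.6]
brush [376.  335.2]
stand [ 605.3 -289.6]
bottle [446.6 533.4]
jar1 [ 412.1 -158.7]
jar2 [438.3 128.5]
spoolb [433.5  -5.7]
spoola [ 375.9 -310.9]
tray [641.7   5.9]
caddy [591.6 259.2]
brush [362.7 314.3]
stand [ 594.7 -320.2]
```

Call:
{"method": "arm_command", "body": {"deltas": [{"xyz": [-0.007, -0.035, 0.02]}, {"xyz": [-0.007, -0.035, 0.02]}, {"xyz": [-0.007, -0.035, 0.02]}, {"xyz": [-0.007, -0.035, 0.02]}, {"xyz": [-0.007, -0.035, 0.02]}, {"xyz": [-0.007, -0.035, 0.02]}, {"xyz": [-0.007, -0.035, 0.01]}, {"xyz": [-0.007, -0.035, 0.01]}, {"xyz": [0, -0.02, 0]}, {"xyz": [0, 0, 0]}], "gripper": 0}}

```text
validation failed for argument at $.de...
```

```bash
python3 - <<'E'
from h import *
c,s=look("wrist","w1"); print(s['eef_pos'],s['eef_rot'],s['qd'].max())
import pickle; pickle.dump((c,s),open("w1.pkl","wb"))
E
```

```text
[5.49880340e+02 1.27199312e-02 2.16169148e+02] [-3.14101856e+00 -1.43305590e-05  1.57084825e+00] 0.000991810664992646
```

View pics/w1.png

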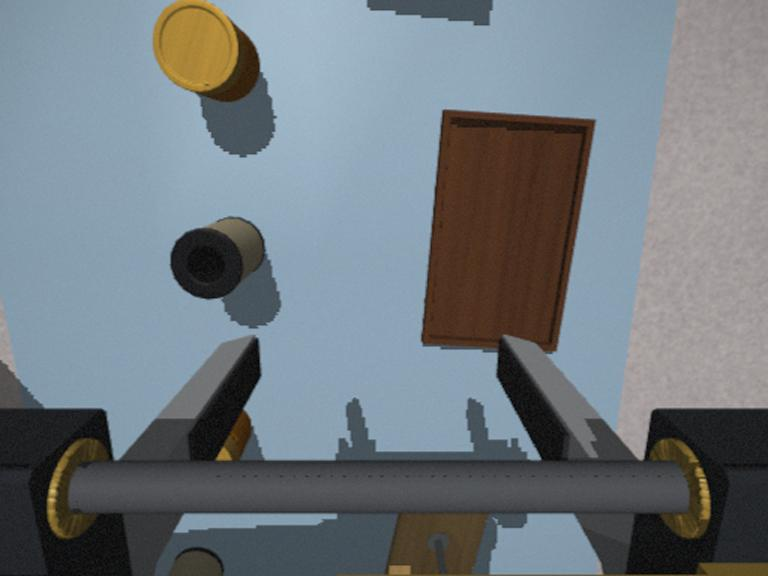

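The move was refused, probably because every row needs a "turn".

Call:
{"method": "arm_command", "body": {"deltas": [{"xyz": [-0.007, -0.035, 0.02], "turn": [0, 0, 0]}, {"xyz": [-0.007, -0.035, 0.02], "turn": [0, 0, 0]}, {"xyz": [-0.007, -0.035, 0.02], "turn": [0, 0, 0]}, {"xyz": [-0.007, -0.035, 0.02], "turn": [0, 0, 0]}, {"xyz": [-0.007, -0.035, 0.02], "turn": [0, 0, 0]}, {"xyz": [-0.007, -0.035, 0.02], "turn": [0, 0, 0]}, {"xyz": [-0.007, -0.035, 0.01], "turn": [0, 0, 0]}, {"xyz": [-0.007, -0.035, 0.01], "turn": [0, 0, 0]}, {"xyz": [0, -0.02, 0], "turn": [0, 0, 0]}, {"xyz": [0, 0, 0], "turn": [0, 0, 0]}], "gripper": 0.0}}

```text
clock: 1.55
eef_pos: [494.0, -300.5, 355.5]
eef_rot: [-3.141, -0.001, 1.57]
wrist_force: [-0.7, -0.3, 0.3]
finger_gap: 93.8
```

```bash
python3 - <<'E'
from h import *
c,s=look("wrist","w1"); print(s['eef_pos'],s['eef_rot'],s['qd'].max())
import pickle; pickle.dump((c,s),open("w1.pkl","wb"))
E
```

```text
[ 494.00500624 -300.48693413  355.45444574] [-3.14053138e+00 -8.38822180e-04  1.56954103e+00] 0.033490719523625916
```

View pics/w1.png

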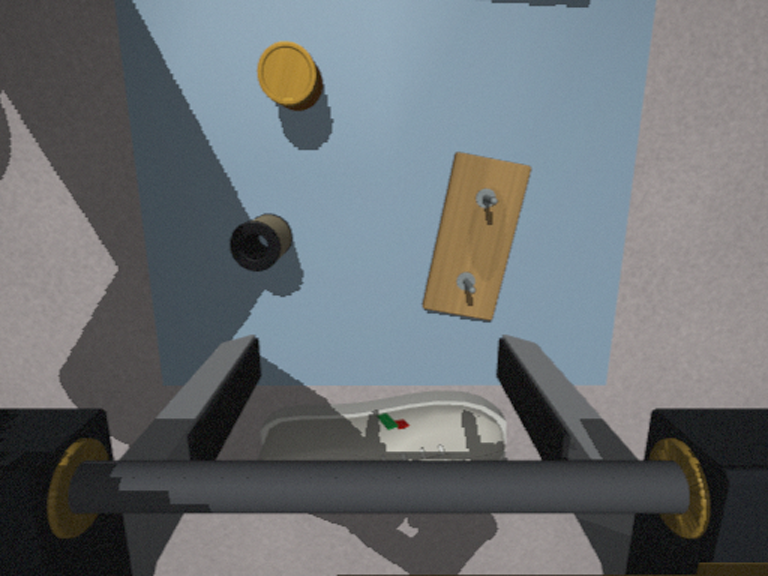

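Wrist view w1 (pixels in the 1.5x image) shows:
- Spool_a top at (258,245)
- Jar lid at (288,75)
- Stand corners at (456,152), (531,166), (494,321) and (423,309), with pins at about (486,198) and (466,283)

I'll measure these with masks.

```bash
cat >> h.py <<'E'
def hsv(c): return cv2.cvtColor(np.ascontiguousarray(c['color']),cv2.COLOR_RGB2HSV)
def blobs(m,amin=150):
    m=cv2.morphologyEx(m.astype(np.uint8),cv2.MORPH_OPEN,np.ones((3,3)))
    m=cv2.morphologyEx(m,cv2.MORPH_CLOSE,np.ones((5,5)))
    cs,_=cv2.findContours(m,cv2.RETR_EXTERNAL,cv2.CHAIN_APPROX_NONE)
    return [k for k in cs if cv2.contourArea(k)>amin]
def circ(c,s,k,z):
    P=ray(c,s,k.reshape(-1,2),z)[:,:2]; (x,y),r=cv2.minEnclosingCircle(P.astype(np.float32))
    A=np.c_[2*P,np.ones(len(P))]; q=np.linalg.lstsq(A,(P**2).sum(1),rcond=None)[0]
    return (x,y,r),(q[0],q[1],np.sqrt(q[2]+q[0]**2+q[1]**2))
def rect(c,s,k,z):
    P=ray(c,s,k.reshape(-1,2),z)[:,:2]; return cv2.minAreaRect(P.astype(np.float32)), P.mean(0)
E
python3 - <<'E'
from h import *
import pickle
np.set_printoptions(precision=1,suppress=True)
c,s=pickle.load(open("w1.pkl","rb")); H=hsv(c)
for p in [(258,225),(290,75),(312,98),(470,240),(175,160),(350,200),(275,225)]: print(p,H[int(p[1]/1.5),int(p[0]/1.5)])
print("pins",ray(c,s,np.array([(486,198),(466,283)])/1.5,54))
print("stand",ray(c,s,np.array([(456,152),(531,166),(494,321),(423,309)])/1.5,12))
print("spool",ray(c,s,np.array([(258,245)])/1.5,70),"jar",ray(c,s,np.array([(288,75)])/1.5,60))
E
```

```text
(258, 225) [120  15  33]
(290, 75) [ 21 173 167]
(312, 98) [ 13 196  52]
(470, 240) [ 17 123 141]
(175, 160) [105  53  86]
(350, 200) [102  61 172]
(275, 225) [22 58 96]
pins [[ 596.9 -260.7   54. ]
 [ 581.8 -343.8   54. ]]
stand [[ 573.2 -218.    12. ]
 [ 650.  -231.8   12. ]
 [ 622.4 -397.7   12. ]
 [ 543.7 -383.8   12. ]]
spool [[ 381.7 -302.8   70. ]] jar [[ 415.4 -153.4   60. ]]
```

```bash
python3 - <<'E'
from h import *
import pickle
np.set_printoptions(precision=1,suppress=True)
c,s=pickle.load(open("w1.pkl","rb")); H=hsv(c).astype(int)
wood=(H[...,0]<28)&(H[...,1]>80)&(H[...,2]>70); wood[:95]=0; wood[220:]=0; wood[:,:260]=0
for k in blobs(wood): 
    r,_=rect(c,s,k,12); print("stand",r)
    print(np.round(cv2.boxPoints(r),1).tolist())
lid=(abs(H[...,0]-21)<5)&(H[...,1]>140)&(H[...,2]>110); lid[90:]=0
for k in blobs(lid): print("lid",circ(c,s,k,60))
bl=(H[...,2]<60)&(H[...,1]<60); bl[:130]=0; bl[190:]=0; bl[:,:140]=0;bl[:,210:]=0
for k in blobs(bl): print("spool",circ(c,s,k,70))
img=c['color'][90:225,135:365,::-1].copy()
cv2.imwrite("pics/w1c.png",cv2.resize(img,None,fx=3.4,fy=3.4,interpolation=cv2.INTER_NEAREST))
E
```

```text
stand ((595.5761108398438, -306.9854736328125), (167.5972900390625, 78.20962524414062), 79.40630340576172)
[[541.7000122070312, -382.20001220703125], [618.5999755859375, -396.5], [649.4000244140625, -231.8000030517578], [572.5, -217.39999389648438]]
lid ((414.0365295410156, -151.79042053222656, 25.542179107666016), (np.float64(413.91999661795603), np.float64(-151.84842370117076), np.float64(24.68244849566144)))
spool ((379.0379638671875, -303.6577453613281, 24.026683807373047), (np.float64(380.09547087289354), np.float64(-303.34037466533425), np.float64(18.455299010998107)))
```

View pics/w1c.png

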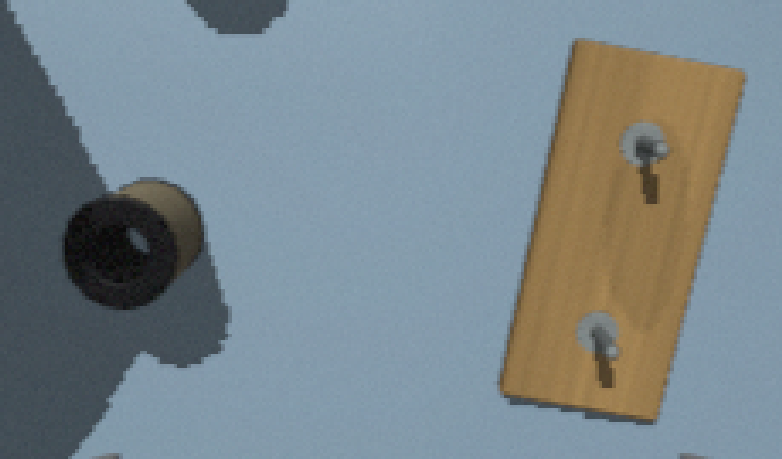

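```bash
python3 - <<'E'
from h import *
import pickle
np.set_printoptions(precision=1,suppress=True)
c,s=pickle.load(open("w1.pkl","rb"))
f=lambda p:np.array(p)/3.4+[135,90]-0.35
print(ray(c,s,f([(661,149),(613,352)]),53),ray(c,s,f([(644,145),(598,332)]),13),ray(c,s,f([(121,251)]),70))
E
```

```text
[[ 604.5 -262.8   53. ]
 [ 588.7 -351.    53. ]] [[ 606.  -264.2   13. ]
 [ 589.  -351.8   13. ]] [[ 379.2 -302.9   70. ]]
```

Call:
{"method": "arm_command", "body": {"deltas": [{"xyz": [-0.023, 0, -0.045], "turn": [0, 0, 0]}, {"xyz": [-0.023, 0, -0.045], "turn": [0, 0, 0]}, {"xyz": [-0.023, -0.001, -0.045], "turn": [0, 0, 0]}, {"xyz": [-0.023, -0.001, -0.045], "turn": [0, 0, 0]}, {"xyz": [-0.0225, -0.0005, -0.045], "turn": [0, 0, 0]}, {"xyz": [0, 0, -0.03], "turn": [0, 0, 0]}, {"xyz": [0, 0, -0.03], "turn": [0, 0, 0]}, {"xyz": [0, 0, -0.025], "turn": [0, 0, 0]}, {"xyz": [0, 0, 0], "turn": [0, 0, 0]}]}}

```text
clock: 2.72
eef_pos: [379.2, -300.8, 45.2]
eef_rot: [-3.139, -0.002, 1.572]
wrist_force: [-0.4, -0.4, 0.3]
finger_gap: 93.9
```

Call:
{"method": "arm_command", "body": {"deltas": [{"xyz": [0, 0, 0], "turn": [0, 0, 0]}, {"xyz": [0, 0, 0], "turn": [0, 0, 0]}, {"xyz": [0, 0, 0], "turn": [0, 0, 0]}, {"xyz": [0, 0, 0], "turn": [0, 0, 0]}], "gripper": 1.0, "force": 15}}

```text
clock: 3.22
eef_pos: [379.6, -302.6, 46.7]
eef_rot: [3.141, 0.0, 1.571]
wrist_force: [0.2, 0.8, 0.1]
finger_gap: 57.4
```

Call:
{"method": "arm_command", "body": {"deltas": [{"xyz": [0, 0, 0], "turn": [0, 0, 0]}, {"xyz": [0, 0, 0], "turn": [0, 0, 0]}, {"xyz": [0, 0, 0], "turn": [0, 0, 0]}]}}

```text
clock: 3.6
eef_pos: [379.4, -302.5, 46.5]
eef_rot: [-3.141, 0.0, 1.571]
wrist_force: [-1.5, -0.7, 3.8]
finger_gap: 48.0
```

Call:
{"method": "arm_command", "body": {"deltas": [{"xyz": [0, 0, 0.03], "turn": [0, 0, 0]}, {"xyz": [0, 0, 0.04], "turn": [0, 0, 0]}, {"xyz": [0.02, -0.005, 0.015], "turn": [0, 0, 0]}, {"xyz": [0.04, -0.01, 0], "turn": [0, 0, 0]}, {"xyz": [0.04, -0.01, 0], "turn": [0, 0, 0]}, {"xyz": [0.04, -0.01, 0], "turn": [0, 0, 0]}, {"xyz": [0.04, -0.01, 0], "turn": [0, 0, 0]}, {"xyz": [0.03, -0.004, 0], "turn": [0, 0, 0]}, {"xyz": [0, 0, 0], "turn": [0, 0, 0]}, {"xyz": [0, 0, 0], "turn": [0, 0, 0]}]}}

```text
clock: 4.85
eef_pos: [588.9, -351.3, 130.9]
eef_rot: [-3.141, -0.001, 1.571]
wrist_force: [-0.8, -0.3, -1.7]
finger_gap: 48.2
```

```bash
python3 - <<'E'
from h import *
c,s=look("wrist","w2"); print(s['eef_pos'],s['finger_gap'],s['wrist_force'])
look("side","s2")
E
```

```text
[ 588.87883163 -351.3440207   130.85853595] 48.21857798410322 [-0.8081759  -0.25771486 -1.73164374]
```

View pics/w2.png

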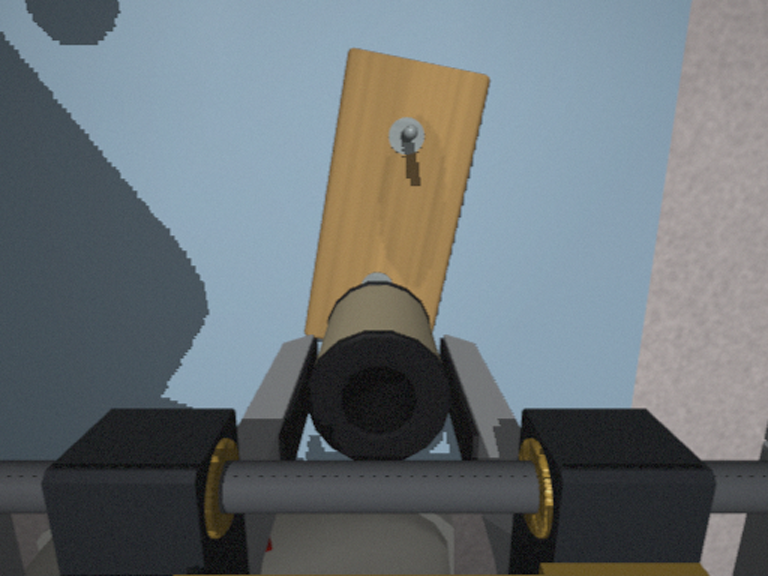

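The spool is held upright over the far pin, whose base peeks out at (378,277). The near pin is at (411,132). Now I'll lower it.

Call:
{"method": "arm_command", "body": {"deltas": [{"xyz": [0, 0, -0.02], "turn": [0, 0, 0]}, {"xyz": [0, 0, -0.02], "turn": [0, 0, 0]}, {"xyz": [0, 0, -0.02], "turn": [0, 0, 0]}, {"xyz": [0, 0, -0.008], "turn": [0, 0, 0]}, {"xyz": [0, 0, -0.003], "turn": [0, 0, 0]}, {"xyz": [0, 0, 0], "turn": [0, 0, 0]}, {"xyz": [0, 0, 0], "turn": [0, 0, 0]}]}}

```text
clock: 5.82
eef_pos: [589.8, -351.7, 61.2]
eef_rot: [3.141, 0.001, 1.571]
wrist_force: [-1.3, 0.3, -1.9]
finger_gap: 47.9
```

Call:
{"method": "arm_command", "body": {"deltas": [{"xyz": [0, 0, -0.001], "turn": [0, 0, 0]}, {"xyz": [0, 0, -0.001], "turn": [0, 0, 0]}, {"xyz": [0, 0, -0.0005], "turn": [0, 0, 0]}, {"xyz": [0, 0, 0], "turn": [0, 0, 0]}, {"xyz": [0, 0, 0], "turn": [0, 0, 0]}]}}

```text
clock: 6.45
eef_pos: [589.6, -351.6, 58.6]
eef_rot: [3.141, 0.0, 1.571]
wrist_force: [-2.0, 1.7, 5.7]
finger_gap: 47.8
```

Call:
{"method": "arm_command", "body": {"deltas": [{"xyz": [0, 0, 0], "turn": [0, 0, 0]}, {"xyz": [0, 0, 0], "turn": [0, 0, 0]}, {"xyz": [0, 0, 0], "turn": [0, 0, 0]}, {"xyz": [0, 0, 0.02], "turn": [0, 0, 0]}, {"xyz": [0, 0, 0.04], "turn": [0, 0, 0]}, {"xyz": [-0.01, 0.04, 0.05], "turn": [0, 0, 0]}, {"xyz": [-0.02, 0.05, 0.03], "turn": [0, 0, 0]}, {"xyz": [-0.02, 0.05, 0.03], "turn": [0, 0, 0]}, {"xyz": [-0.02, 0.05, 0.02], "turn": [0, 0, 0]}, {"xyz": [-0.02, 0.05, 0], "turn": [0, 0, 0]}, {"xyz": [0, 0.04, 0], "turn": [0, 0, 0]}, {"xyz": [0, 0, 0], "turn": [0, 0, 0]}], "gripper": 0.0}}

```text
clock: 7.95
eef_pos: [499.8, -71.0, 248.0]
eef_rot: [3.139, 0.0, 1.574]
wrist_force: [-0.4, -0.5, -0.2]
finger_gap: 93.8
```

```bash
python3 - <<'E'
from h import *
c,s=look("wrist","w3"); print(s['eef_pos'],s['finger_gap'],s['wrist_force'])
import pickle; pickle.dump((c,s),open("w3.pkl","wb"))
look("side","s3")
E
```

```text
[499.81210119 -71.018709   248.00562633] 93.7596073653709 [-0.35526802 -0.54739009 -0.15242182]
```

View pics/w3.png

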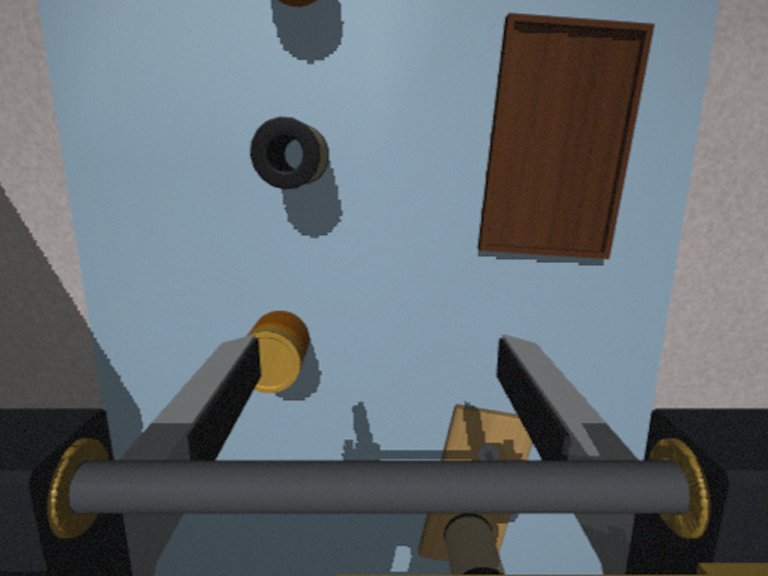

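View pics/s3.png

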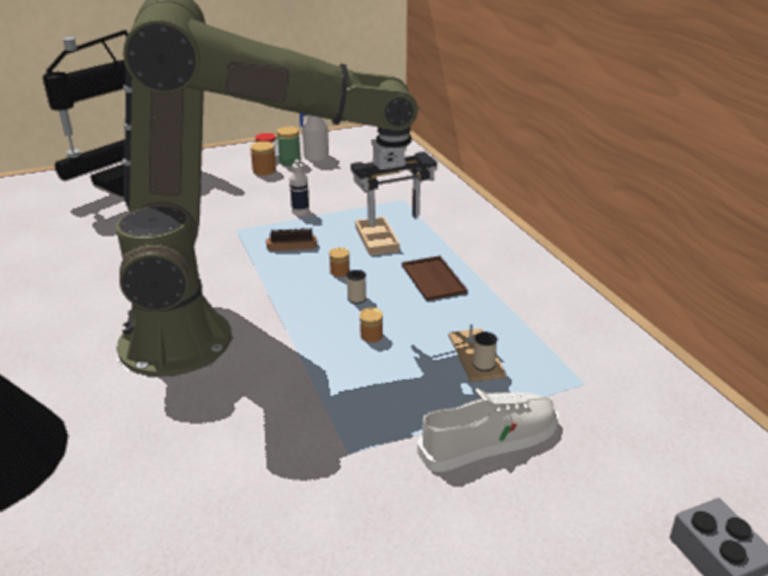

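Spool_a stands on the far pin (side view 485,352). Spool_b's top is at wrist pixel (286,152). Next I'll measure spool_b and the tray.

```bash
python3 - <<'E'
from h import *
import pickle
np.set_printoptions(precision=1,suppress=True)
c,s=pickle.load(open("w3.pkl","rb")); H=hsv(c).astype(int)
bl=(H[...,2]<75)&(H[...,1]<80); bl[:75]=0; bl[130:]=0; bl[:,:160]=0;bl[:,225:]=0
for k in blobs(bl): print("spool",circ(c,s,cv2.convexHull(k),70),k.reshape(-1,2).min(0),k.reshape(-1,2).max(0))
print(ray(c,s,np.array([(286,152.5)])/1.5-.2,70))
t=((H[...,0]<20)|(H[...,0]>170))&(H[...,1]>80)&(H[...,2]<130); t[:,:290]=0;t[185:]=0
for k in blobs(t): r,_=rect(c,s,k,13); print("tray",r)
E
```

```text
spool ((440.1442565917969, 6.943543434143066, 26.558286666870117), (np.float64(439.9267056275384), np.float64(7.355133104529159), np.float64(25.14546620891649))) [167  78] [218 125]
[[437.9   8.5  70. ]]
tray ((645.0758666992188, 16.607933044433594), (178.3052520751953, 110.6626968383789), 86.37911987304688)
```

Call:
{"method": "arm_command", "body": {"deltas": [{"xyz": [-0.02, 0.027, -0.03], "turn": [0, 0, 0]}, {"xyz": [-0.021, 0.026, -0.04], "turn": [0, 0, 0]}, {"xyz": [-0.021, 0.026, -0.04], "turn": [0, 0, 0]}, {"xyz": [0, 0, -0.04], "turn": [0, 0, 0]}, {"xyz": [0, 0, -0.03], "turn": [0, 0, 0]}, {"xyz": [0, 0, -0.02], "turn": [0, 0, 0]}, {"xyz": [0, 0, 0], "turn": [0, 0, 0]}, {"xyz": [0, 0, 0], "turn": [0, 0, 0]}]}}

```text
clock: 9.05
eef_pos: [438.5, 5.5, 47.1]
eef_rot: [3.141, 0.0, 1.57]
wrist_force: [-0.8, -0.0, 0.5]
finger_gap: 94.1
```

Call:
{"method": "arm_command", "body": {"deltas": [{"xyz": [0, 0, 0], "turn": [0, 0, 0]}, {"xyz": [0, 0, 0], "turn": [0, 0, 0]}, {"xyz": [0, 0, 0], "turn": [0, 0, 0]}, {"xyz": [0, 0, 0], "turn": [0, 0, 0]}, {"xyz": [0, 0, 0], "turn": [0, 0, 0]}, {"xyz": [0, 0, 0], "turn": [0, 0, 0]}, {"xyz": [0, 0, 0], "turn": [0, 0, 0]}], "gripper": 1.0}}

```text
clock: 9.93
eef_pos: [437.8, 6.1, 46.2]
eef_rot: [-3.141, -0.0, 1.571]
wrist_force: [-0.2, -0.2, 1.4]
finger_gap: 47.8
```

Call:
{"method": "arm_command", "body": {"deltas": [{"xyz": [0, 0, 0.03], "turn": [0, 0, 0]}, {"xyz": [0, 0, 0.04], "turn": [0, 0, 0]}, {"xyz": [0.017, -0.025, 0.015], "turn": [0, 0, 0]}, {"xyz": [0.028, -0.045, 0], "turn": [0, 0, 0]}, {"xyz": [0.028, -0.045, 0], "turn": [0, 0, 0]}, {"xyz": [0.028, -0.045, 0], "turn": [0, 0, 0]}, {"xyz": [0.028, -0.045, 0], "turn": [0, 0, 0]}, {"xyz": [0.025, -0.045, 0], "turn": [0, 0, 0]}, {"xyz": [0.013, -0.0205, 0], "turn": [0, 0, 0]}, {"xyz": [0, 0, 0], "turn": [0, 0, 0]}, {"xyz": [0, 0, 0], "turn": [0, 0, 0]}]}}

```text
clock: 11.3
eef_pos: [604.5, -263.8, 130.7]
eef_rot: [-3.141, -0.001, 1.571]
wrist_force: [0.1, -0.4, -0.8]
finger_gap: 47.7
```

```bash
python3 - <<'E'
from h import *
c,s=look("wrist","w4"); print(s['eef_pos'],s['finger_gap'],s['wrist_force'])
E
```

```text
[ 604.52427663 -263.75728321  130.72874695] 47.67622100069544 [ 0.05301474 -0.37627085 -0.77123653]
```

View pics/w4.png

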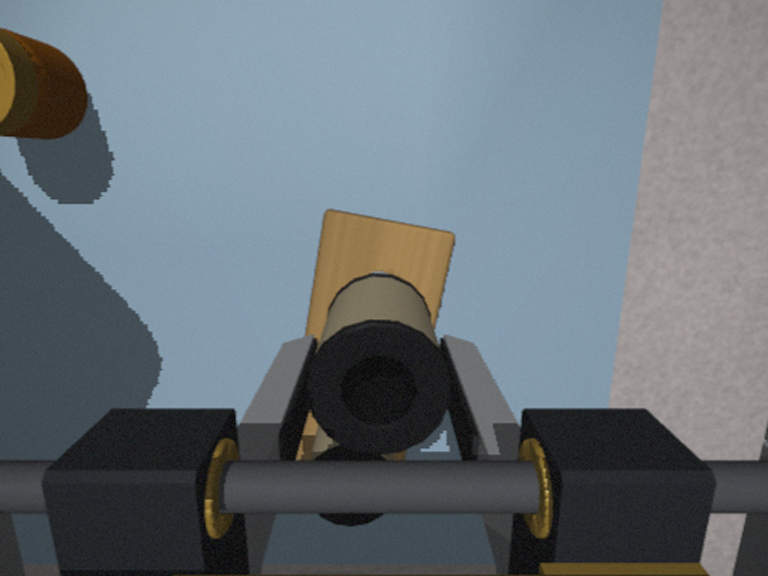

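Spool_b is over the near pin (its base edge shows at 380,273), and spool_a is behind it. I'll lower it the same way as the first.

Call:
{"method": "arm_command", "body": {"deltas": [{"xyz": [0, 0, -0.02], "turn": [0, 0, 0]}, {"xyz": [0, 0, -0.02], "turn": [0, 0, 0]}, {"xyz": [0, 0, -0.02], "turn": [0, 0, 0]}, {"xyz": [0, 0, -0.008], "turn": [0, 0, 0]}, {"xyz": [0, 0, -0.003], "turn": [0, 0, 0]}, {"xyz": [0, 0, -0.001], "turn": [0, 0, 0]}, {"xyz": [0, 0, -0.0005], "turn": [0, 0, 0]}, {"xyz": [0, 0, 0], "turn": [0, 0, 0]}, {"xyz": [0, 0, 0], "turn": [0, 0, 0]}]}}

```text
clock: 12.48
eef_pos: [604.9, -264.5, 58.9]
eef_rot: [3.141, 0.0, 1.571]
wrist_force: [0.4, -0.1, -1.7]
finger_gap: 48.3
```

Call:
{"method": "arm_command", "body": {"deltas": [{"xyz": [0, 0, -0.001], "turn": [0, 0, 0]}, {"xyz": [0, 0, 0], "turn": [0, 0, 0]}, {"xyz": [0, 0, 0], "turn": [0, 0, 0]}]}}

```text
clock: 12.85
eef_pos: [605.0, -264.5, 58.2]
eef_rot: [3.141, 0.0, 1.571]
wrist_force: [-2.3, 1.7, 5.2]
finger_gap: 47.9
```

Call:
{"method": "arm_command", "body": {"deltas": [{"xyz": [0, 0, 0], "turn": [0, 0, 0]}, {"xyz": [0, 0, 0], "turn": [0, 0, 0]}, {"xyz": [0, 0, 0], "turn": [0, 0, 0]}, {"xyz": [0, 0, 0.02], "turn": [0, 0, 0]}, {"xyz": [0, 0, 0.05], "turn": [0, 0, 0]}, {"xyz": [0, 0, 0.05], "turn": [0, 0, 0]}, {"xyz": [-0.01, 0.04, 0.05], "turn": [0, 0, 0]}, {"xyz": [-0.01, 0.05, 0.03], "turn": [0, 0, 0]}, {"xyz": [-0.01, 0.05, 0.03], "turn": [0, 0, 0]}, {"xyz": [-0.01, 0.05, 0.03], "turn": [0, 0, 0]}, {"xyz": [-0.01, 0.05, 0], "turn": [0, 0, 0]}, {"xyz": [-0.01, 0.05, 0], "turn": [0, 0, 0]}], "gripper": 0.0}}

```text
clock: 14.35
eef_pos: [544.5, 25.7, 317.8]
eef_rot: [3.139, 0.0, 1.571]
wrist_force: [1.0, 0.3, 0.2]
finger_gap: 93.7
```

Call:
{"method": "arm_command", "body": {"deltas": [{"xyz": [-0.01, 0.05, 0], "turn": [0, 0, 0]}, {"xyz": [-0.01, 0.05, 0], "turn": [0, 0, 0]}, {"xyz": [-0.01, 0.05, 0], "turn": [0, 0, 0]}, {"xyz": [-0.015, 0.04, 0], "turn": [0, 0, 0]}, {"xyz": [-0.005, 0.01, 0], "turn": [0, 0, 0]}, {"xyz": [0, 0, 0], "turn": [0, 0, 0]}, {"xyz": [0, 0, 0], "turn": [0, 0, 0]}]}}

```text
clock: 15.22
eef_pos: [495.6, 223.1, 316.3]
eef_rot: [3.141, 0.0, 1.57]
wrist_force: [0.3, -0.1, 0.0]
finger_gap: 93.9
```

```bash
python3 - <<'E'
from h import *
c,s=look("wrist","w5"); print(s['eef_pos'],s['finger_gap'],s['wrist_force'],abs(s['qd']).max())
import pickle; pickle.dump((c,s),open("w5.pkl","wb"))
look("side","s5")
E
```

```text
[495.59218919 223.07042707 316.27105805] 93.94856083374066 [ 0.27513275 -0.10260208  0.04123797] 0.005374173723708349
```

View pics/w5.png

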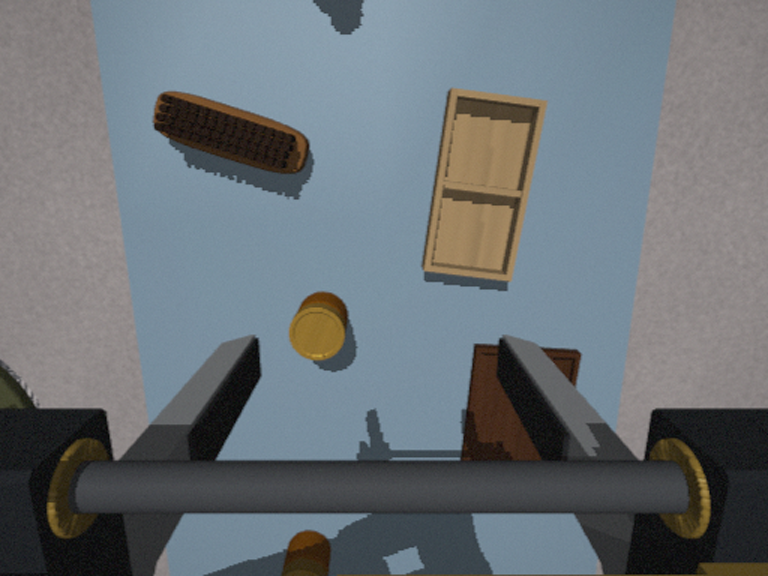

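View pics/s5.png

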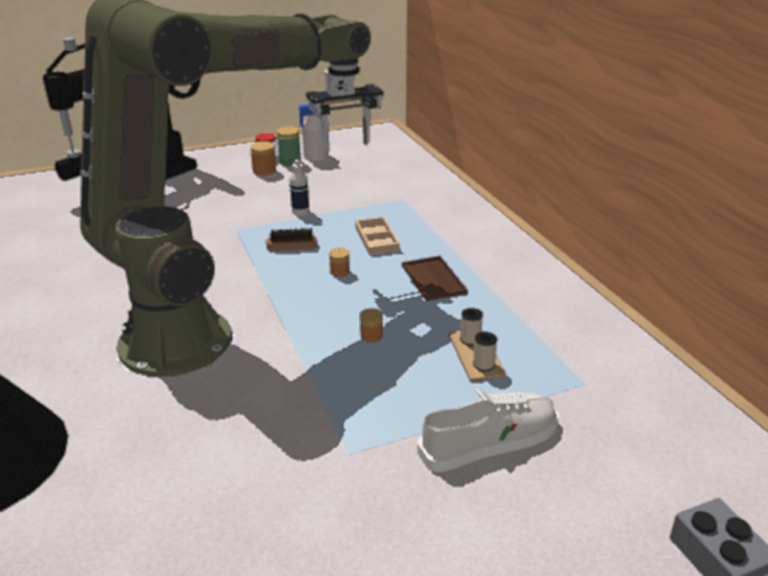

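Both spools are seated on the stand. In w5 the jar_b lid is at (318,332), the caddy corners at (450,90), (546,101), (513,281) and (424,271), and the brush runs from (155,115) to (308,155).

```bash
python3 - <<'E'
from h import *
import pickle
np.set_printoptions(precision=1,suppress=True)
c,s=pickle.load(open("w5.pkl","rb")); H=hsv(c).astype(int)
m=(H[...,0]<30)&(H[...,1]>60)&(H[...,2]>60); m[:,:270]=0; m[200:]=0
for k in blobs(m): r,_=rect(c,s,k,26); print("caddy",r); print(cv2.boxPoints(r))
print("clicks",ray(c,s,np.array([(450,90),(546,101),(513,281),(424,271)])/1.5-.2,26), ray(c,s,np.array([(450,90),(546,101),(513,281),(424,271)])/1.5-.2,26).mean(0))
print("mid wall",ray(c,s,np.array([(444,186),(522,194)])/1.5-.2,26))
lid=(abs(H[...,0]-21)<6)&(H[...,1]>140)&(H[...,2]>90); lid[:190]=0; lid[250:]=0; lid[:,:180]=0; lid[:,240:]=0
for k in blobs(lid): print("lid",circ(c,s,cv2.convexHull(k),60),k.reshape(-1,2).min(0),k.reshape(-1,2).max(0))
print("lid click",ray(c,s,np.array([(318,332.5)])/1.5-.2,60))
b=((H[...,0]<20)|(H[...,0]>165))&(H[...,1]>60)&(H[...,2]<150); b[130:]=0; b[:,:90]=0;b[:,220:]=0
for k in blobs(b): r,_=rect(c,s,k,20); print("brush",r)
im=c['color'][50:130,90:220,::-1]; cv2.imwrite("pics/w5b.png",cv2.resize(im,None,fx=6,fy=6,interpolation=cv2.INTER_NEAREST))
E
```

```text
caddy ((591.2286376953125, 271.8504638671875), (165.03964233398438, 87.01732635498047), 82.80964660644531)
[[537.7 195.4]
 [624.1 184.5]
 [644.7 348.3]
 [558.4 359.2]]
clicks [[559.4 357.   26. ]
 [644.3 347.9  26. ]
 [626.9 184.6  26. ]
 [540.5 194.6  26. ]] [592.8 271.   26. ]
mid wall [[557.  274.7  26. ]
 [629.3 267.4  26. ]]
lid ((438.8229675292969, 149.43228149414062, 31.762723922729492), (np.float64(439.86943248859046), np.float64(147.90403810399954), np.float64(27.45397446930702))) [193 196] [229 239]
lid click [[440.8 144.3  60. ]]
brush ((363.2237243652344, 321.1212463378906), (44.73234558105469, 140.3150634765625), 72.46092224121094)
```

View pics/w5b.png

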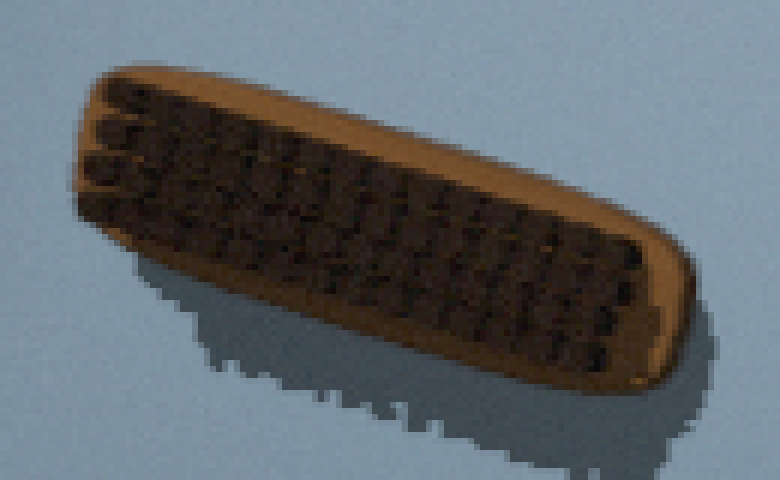

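Call:
{"method": "arm_command", "body": {"deltas": [{"xyz": [-0.015, -0.02, -0.04], "turn": [0, 0, 0]}, {"xyz": [-0.015, -0.02, -0.05], "turn": [0, 0, 0]}, {"xyz": [-0.015, -0.02, -0.05], "turn": [0, 0, 0]}, {"xyz": [-0.01, -0.0185, -0.045], "turn": [0, 0, 0]}, {"xyz": [0, 0, -0.04], "turn": [0, 0, 0]}, {"xyz": [0, 0, -0.03], "turn": [0, 0, 0]}, {"xyz": [0, 0, -0.017], "turn": [0, 0, 0]}, {"xyz": [0, 0, 0], "turn": [0, 0, 0]}, {"xyz": [0, 0, 0], "turn": [0, 0, 0]}, {"xyz": [0, 0, 0], "turn": [0, 0, 0]}]}}

```text
clock: 16.58
eef_pos: [440.7, 145.7, 44.7]
eef_rot: [3.14, -0.0, 1.571]
wrist_force: [-0.0, -0.3, 0.1]
finger_gap: 94.0
```

```bash
python3 - <<'E'
from h import *
c,s=look("wrist","w6"); print(s['eef_pos'],s['finger_gap'])
E
```

```text
[440.69164825 145.66305501  44.72884846] 94.01875614958543
```

View pics/w6.png

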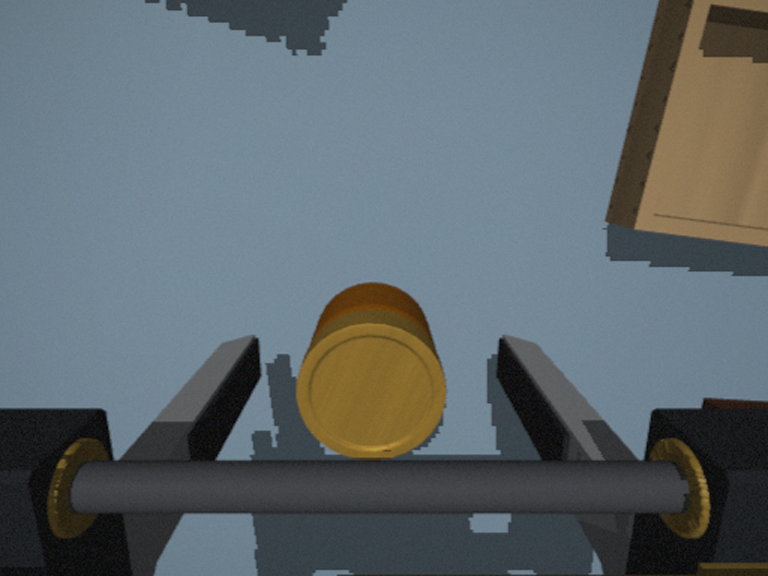

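The lid is centred between the fingers at (372,390). I'll grip now.

Call:
{"method": "arm_command", "body": {"deltas": [{"xyz": [0, 0, 0], "turn": [0, 0, 0]}, {"xyz": [0, 0, 0], "turn": [0, 0, 0]}, {"xyz": [0, 0, 0], "turn": [0, 0, 0]}, {"xyz": [0, 0, 0], "turn": [0, 0, 0]}, {"xyz": [0, 0, 0], "turn": [0, 0, 0]}, {"xyz": [0, 0, 0], "turn": [0, 0, 0]}, {"xyz": [0, 0, 0], "turn": [0, 0, 0]}], "gripper": 1.0, "force": 15}}

```text
clock: 17.5
eef_pos: [440.2, 145.7, 43.9]
eef_rot: [-3.141, 0.0, 1.571]
wrist_force: [-0.1, -0.5, 0.2]
finger_gap: 51.9
```

```bash
python3 - <<'E'
from h import *
c,s=look("wrist"); print(s['eef_pos'],s['finger_gap'])
H=hsv(c).astype(int)
lid=(abs(H[...,0]-21)<6)&(H[...,1]>140)&(H[...,2]>70); lid[:190]=0; lid[303:]=0; lid[:,:190]=0; lid[:,305:]=0
for k in blobs(lid): print(k.reshape(-1,2).min(0),k.reshape(-1,2).max(0))
print(ray(c,s,np.array([(378,391)])/1.5-.2,60), ray(c,s,np.array([(378,460)])/1.5-.2,60))
E
```

```text
[440.1509077  145.6716011   43.86309211] 51.91646643896949
[204 192] [302 302]
[[440.89702484 144.82198386  60.        ]] [[440.89524481 118.03339595  60.        ]]
```

Call:
{"method": "arm_command", "body": {"deltas": [{"xyz": [0, 0, 0.02], "turn": [0, 0, 0]}, {"xyz": [0, 0, 0.03], "turn": [0, 0, 0]}, {"xyz": [0.02, 0.02, 0.01], "turn": [0, 0, 0]}, {"xyz": [0.03, 0.03, 0], "turn": [0, 0, 0]}, {"xyz": [0.035, 0.035, 0], "turn": [0, 0, 0]}, {"xyz": [0.035, 0.035, 0], "turn": [0, 0, 0]}, {"xyz": [0.0265, 0.0305, 0], "turn": [0, 0, 0]}, {"xyz": [0.01, 0.016, 0], "turn": [0, 0, 0]}, {"xyz": [0, 0, 0], "turn": [0, 0, 0]}, {"xyz": [0, 0, 0], "turn": [0, 0, 0]}]}}

```text
clock: 18.8
eef_pos: [596.3, 311.5, 103.7]
eef_rot: [-3.141, 0.0, 1.571]
wrist_force: [-0.1, -0.4, -1.7]
finger_gap: 51.6
```

```bash
python3 - <<'E'
from h import *
c,s=look("wrist","w7"); print(s['eef_pos'],s['finger_gap'],s['wrist_force'])
E
```

```text
[596.29952676 311.50070396 103.66839727] 51.62211018244724 [-0.06900023 -0.43382809 -1.66295857]
```

View pics/w7.png

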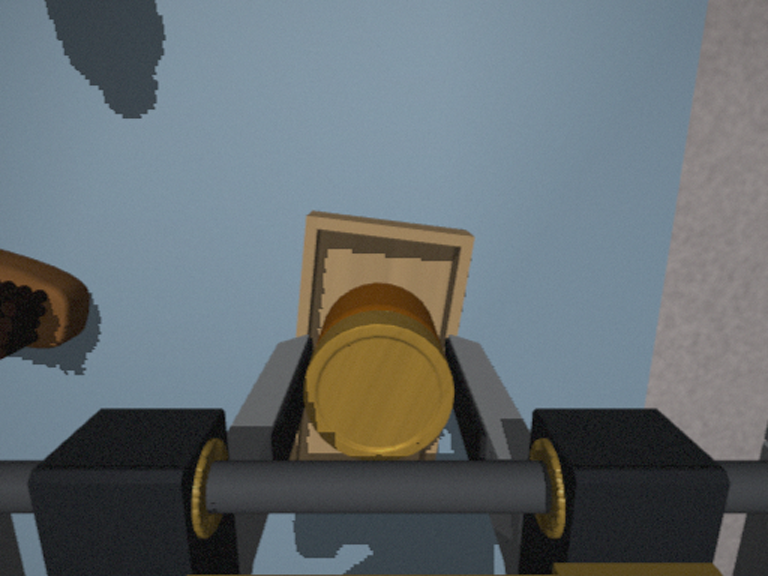

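```bash
python3 - <<'E'
from h import *
c,s=look("wrist")
print(ray(c,s,np.array([(308,213),(473,235)])/1.5-.2,26))
t=np.deg2rad(-6.7); R=np.array([[np.cos(t),-np.sin(t)],[np.sin(t),np.cos(t)]])
print((R@np.array([[-43,43],[83,83]])).T+[592,271.5])
E
```

```text
[[562.06025842 360.72615323  26.        ]
 [645.05530835 349.65701907  26.        ]]
[[558.97733325 358.95000561]
 [644.39000911 348.91632222]]
```

The placement agrees within about 2 mm, well inside the 11 mm of clearance. I'll lower slowly.

Call:
{"method": "arm_command", "body": {"deltas": [{"xyz": [0.001, 0.0015, -0.015], "turn": [0, 0, 0]}, {"xyz": [0, 0, -0.015], "turn": [0, 0, 0]}, {"xyz": [0, 0, -0.012], "turn": [0, 0, 0]}, {"xyz": [0, 0, -0.005], "turn": [0, 0, 0]}, {"xyz": [0, 0, -0.003], "turn": [0, 0, 0]}, {"xyz": [0, 0, -0.0015], "turn": [0, 0, 0]}, {"xyz": [0, 0, -0.001], "turn": [0, 0, 0]}, {"xyz": [0, 0, -0.0005], "turn": [0, 0, 0]}, {"xyz": [0, 0, 0], "turn": [0, 0, 0]}, {"xyz": [0, 0, 0], "turn": [0, 0, 0]}]}}

```text
clock: 20.15
eef_pos: [597.7, 313.7, 51.0]
eef_rot: [3.141, -0.0, 1.571]
wrist_force: [-0.2, 0.7, 0.3]
finger_gap: 51.3
```

Call:
{"method": "arm_command", "body": {"deltas": [{"xyz": [0, 0, -0.0005], "turn": [0, 0, 0]}, {"xyz": [0, 0, -0.0005], "turn": [0, 0, 0]}, {"xyz": [0, 0, 0], "turn": [0, 0, 0]}, {"xyz": [0, 0, 0], "turn": [0, 0, 0]}]}}

```text
clock: 20.65
eef_pos: [597.7, 313.7, 49.9]
eef_rot: [3.142, -0.0, 1.571]
wrist_force: [0.4, 0.5, -0.5]
finger_gap: 51.3
```

Call:
{"method": "arm_command", "body": {"deltas": [{"xyz": [0, 0, -0.0005], "turn": [0, 0, 0]}, {"xyz": [0, 0, -0.0003], "turn": [0, 0, 0]}, {"xyz": [0, 0, 0], "turn": [0, 0, 0]}, {"xyz": [0, 0, 0], "turn": [0, 0, 0]}]}}

```text
clock: 21.15
eef_pos: [597.8, 313.7, 49.9]
eef_rot: [3.141, -0.0, 1.571]
wrist_force: [-4.1, -1.7, 6.4]
finger_gap: 51.5
```

Call:
{"method": "arm_command", "body": {"deltas": [{"xyz": [0, 0, 0], "turn": [0, 0, 0]}, {"xyz": [0, 0, 0], "turn": [0, 0, 0]}, {"xyz": [0, 0, 0], "turn": [0, 0, 0]}, {"xyz": [0, 0, 0], "turn": [0, 0, 0]}, {"xyz": [0, 0, 0.02], "turn": [0, 0, 0]}, {"xyz": [0, 0, 0.05], "turn": [0, 0, 0]}, {"xyz": [0, 0, 0.05], "turn": [0, 0, 0]}, {"xyz": [-0.015, -0.035, 0.03], "turn": [0, 0, 0]}, {"xyz": [-0.02, -0.05, 0], "turn": [0, 0, 0]}, {"xyz": [-0.02, -0.05, 0], "turn": [0, 0, 0]}, {"xyz": [-0.02, -0.05, 0], "turn": [0, 0, 0]}, {"xyz": [-0.02, -0.05, 0], "turn": [0, 0, 0]}], "gripper": 0.0}}

```text
clock: 22.65
eef_pos: [502.0, 77.2, 200.7]
eef_rot: [3.14, -0.0, 1.571]
wrist_force: [0.3, -0.3, -0.2]
finger_gap: 94.1
```

Call:
{"method": "arm_command", "body": {"deltas": [{"xyz": [-0.02, -0.05, 0], "turn": [0, 0, 0]}, {"xyz": [-0.02, -0.05, 0], "turn": [0, 0, 0]}, {"xyz": [-0.02, -0.05, 0], "turn": [0, 0, 0]}, {"xyz": [-0.02, -0.05, -0.03], "turn": [0, 0, 0]}, {"xyz": [-0.009, -0.031, -0.03], "turn": [0, 0, 0]}, {"xyz": [0, 0, 0], "turn": [0, 0, 0]}, {"xyz": [0, 0, 0], "turn": [0, 0, 0]}]}}

```text
clock: 23.52
eef_pos: [414.4, -152.2, 140.5]
eef_rot: [3.14, 0.001, 1.571]
wrist_force: [0.1, 0.5, 0.7]
finger_gap: 94.2
```

```bash
python3 - <<'E'
from h import *
c,s=look("wrist","w8"); print(s['eef_pos'],s['finger_gap'],s['wrist_force'])
H=hsv(c).astype(int)
print(ray(c,s,np.array([(378,390)])/1.5-.2,60))
look("side","s8")
E
```

```text
[ 414.36212719 -152.1935486   140.51096631] 94.19596004957843 [0.14051301 0.49636967 0.67132407]
[[ 415.15119542 -201.16481658   60.        ]]
```

View pics/w8.png

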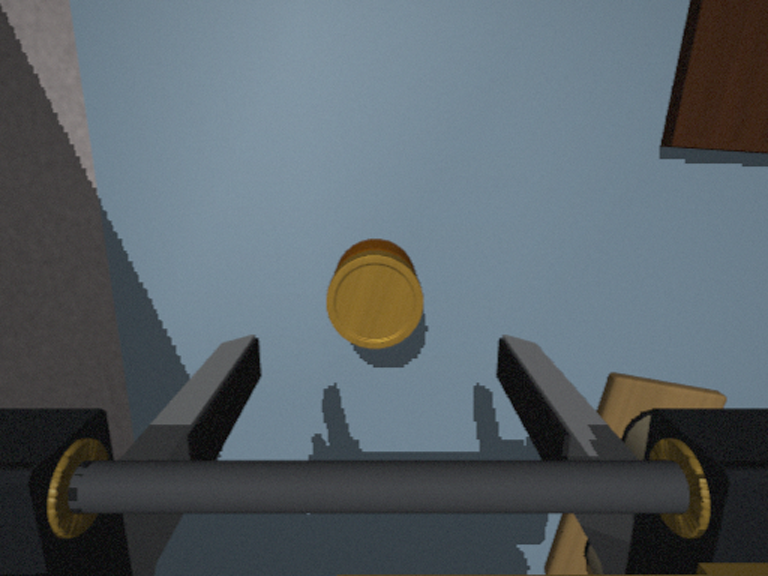

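View pics/s8.png

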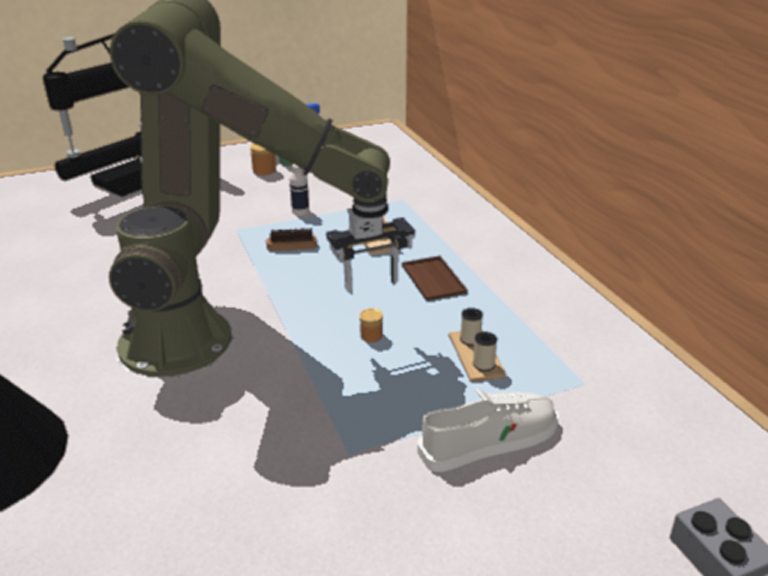

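The lid is at (376,301), on target at about (414,-153). I'll descend and grip.

Call:
{"method": "arm_command", "body": {"deltas": [{"xyz": [0, 0, -0.03], "turn": [0, 0, 0]}, {"xyz": [0, 0, -0.03], "turn": [0, 0, 0]}, {"xyz": [0, 0, -0.025], "turn": [0, 0, 0]}, {"xyz": [0, 0, -0.0115], "turn": [0, 0, 0]}, {"xyz": [0, 0, 0], "turn": [0, 0, 0]}, {"xyz": [0, 0, 0], "turn": [0, 0, 0]}]}}

```text
clock: 24.38
eef_pos: [414.3, -152.4, 43.6]
eef_rot: [3.14, 0.001, 1.571]
wrist_force: [0.1, -0.6, 0.6]
finger_gap: 94.1
```

Call:
{"method": "arm_command", "body": {"deltas": [{"xyz": [0, 0, 0], "turn": [0, 0, 0]}, {"xyz": [0, 0, 0], "turn": [0, 0, 0]}, {"xyz": [0, 0, 0], "turn": [0, 0, 0]}, {"xyz": [0, 0, 0], "turn": [0, 0, 0]}, {"xyz": [0, 0, 0], "turn": [0, 0, 0]}, {"xyz": [0, 0, 0], "turn": [0, 0, 0]}, {"xyz": [0, 0, 0], "turn": [0, 0, 0]}], "gripper": 1.0, "force": 15}}

```text
clock: 25.25
eef_pos: [413.7, -152.3, 42.6]
eef_rot: [-3.141, -0.0, 1.571]
wrist_force: [-0.9, -0.2, 0.5]
finger_gap: 52.0
```

Call:
{"method": "arm_command", "body": {"deltas": [{"xyz": [0, 0, 0.02], "turn": [0, 0, 0]}, {"xyz": [0, 0, 0.03], "turn": [0, 0, 0]}, {"xyz": [0.01, 0.02, 0.017], "turn": [0, 0, 0]}, {"xyz": [0.02, 0.04, 0], "turn": [0, 0, 0]}, {"xyz": [0.02, 0.045, 0], "turn": [0, 0, 0]}, {"xyz": [0.02, 0.045, 0], "turn": [0, 0, 0]}, {"xyz": [0.02, 0.045, 0], "turn": [0, 0, 0]}, {"xyz": [0.02, 0.045, 0], "turn": [0, 0, 0]}, {"xyz": [0.02, 0.045, 0], "turn": [0, 0, 0]}, {"xyz": [0.02, 0.045, 0], "turn": [0, 0, 0]}, {"xyz": [0.015, 0.035, 0], "turn": [0, 0, 0]}, {"xyz": [0.01, 0.02, 0], "turn": [0, 0, 0]}]}}

```text
clock: 26.75
eef_pos: [588.8, 234.4, 108.9]
eef_rot: [-3.141, 0.0, 1.572]
wrist_force: [-0.7, -1.7, -0.8]
finger_gap: 51.8
```

Call:
{"method": "arm_command", "body": {"deltas": [{"xyz": [0, 0, 0], "turn": [0, 0, 0]}, {"xyz": [0, 0, 0], "turn": [0, 0, 0]}]}}

```text
clock: 27.0
eef_pos: [588.3, 232.0, 109.2]
eef_rot: [-3.141, 0.0, 1.571]
wrist_force: [-0.8, 0.4, -2.4]
finger_gap: 51.4
```

```bash
python3 - <<'E'
from h import *
c,s=look("wrist","w9"); print(s['eef_pos'],s['finger_gap'],s['wrist_force'])
E
```

```text
[588.34963193 232.04762028 109.18277943] 51.43403475024032 [-0.81146186  0.36747799 -2.36703238]
```

View pics/w9.png

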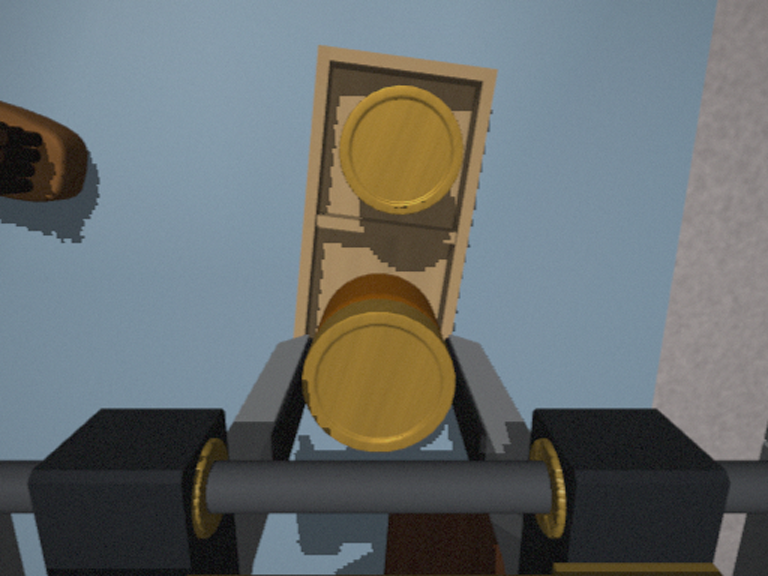

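Jar_b stands centred in the far bay (lid at 402,150), and jar_a is above the near bay. I'll lower it.

Call:
{"method": "arm_command", "body": {"deltas": [{"xyz": [0, 0, -0.015], "turn": [0, 0, 0]}, {"xyz": [0, 0, -0.018], "turn": [0, 0, 0]}, {"xyz": [0, 0, -0.013], "turn": [0, 0, 0]}, {"xyz": [0, 0, -0.006], "turn": [0, 0, 0]}, {"xyz": [0, 0, -0.003], "turn": [0, 0, 0]}, {"xyz": [0, 0, -0.002], "turn": [0, 0, 0]}, {"xyz": [0, 0, -0.001], "turn": [0, 0, 0]}, {"xyz": [0, 0, -0.0005], "turn": [0, 0, 0]}, {"xyz": [0, 0, 0], "turn": [0, 0, 0]}, {"xyz": [0, 0, 0], "turn": [0, 0, 0]}]}}

```text
clock: 28.3
eef_pos: [588.7, 232.7, 51.2]
eef_rot: [3.141, -0.0, 1.571]
wrist_force: [-0.1, -0.4, -2.2]
finger_gap: 51.4
```

Call:
{"method": "arm_command", "body": {"deltas": [{"xyz": [0, 0, -0.0008], "turn": [0, 0, 0]}, {"xyz": [0, 0, -0.0007], "turn": [0, 0, 0]}, {"xyz": [0, 0, -0.0005], "turn": [0, 0, 0]}, {"xyz": [0, 0, 0], "turn": [0, 0, 0]}, {"xyz": [0, 0, 0], "turn": [0, 0, 0]}]}}

```text
clock: 28.92
eef_pos: [588.7, 232.7, 49.1]
eef_rot: [3.142, -0.0, 1.571]
wrist_force: [0.5, 0.3, -1.9]
finger_gap: 51.8
```

Call:
{"method": "arm_command", "body": {"deltas": [{"xyz": [0, 0, -0.0005], "turn": [0, 0, 0]}, {"xyz": [0, 0, -0.0003], "turn": [0, 0, 0]}, {"xyz": [0, 0, 0], "turn": [0, 0, 0]}, {"xyz": [0, 0, 0], "turn": [0, 0, 0]}]}}

```text
clock: 29.42
eef_pos: [588.7, 232.7, 48.6]
eef_rot: [3.141, -0.0, 1.571]
wrist_force: [-1.1, -0.8, 4.5]
finger_gap: 51.9
```

Call:
{"method": "arm_command", "body": {"deltas": [{"xyz": [0, 0, 0], "turn": [0, 0, 0]}, {"xyz": [0, 0, 0], "turn": [0, 0, 0]}, {"xyz": [0, 0, 0], "turn": [0, 0, 0]}, {"xyz": [0, 0, 0], "turn": [0, 0, 0]}, {"xyz": [0, 0, 0.02], "turn": [0, 0, 0]}, {"xyz": [0, 0, 0.05], "turn": [0, 0, 0]}, {"xyz": [0, 0, 0.05], "turn": [0, 0, 0]}, {"xyz": [-0.03, 0.012, 0.03], "turn": [0, 0, 0.18]}, {"xyz": [-0.033, 0.013, 0], "turn": [0, 0, 0.18]}, {"xyz": [-0.033, 0.013, 0], "turn": [0, 0, 0.18]}, {"xyz": [-0.033, 0.013, 0], "turn": [0, 0, 0.18]}, {"xyz": [-0.033, 0.013, 0], "turn": [0, 0, 0.18]}], "gripper": 0.0}}

```text
clock: 30.92
eef_pos: [425.7, 297.0, 199.8]
eef_rot: [3.14, 0.001, 2.477]
wrist_force: [0.1, 0.1, 0.8]
finger_gap: 93.9
```

Call:
{"method": "arm_command", "body": {"deltas": [{"xyz": [-0.033, 0.013, 0], "turn": [0, 0, 0.18]}, {"xyz": [-0.031, 0.011, 0], "turn": [0, 0, 0.18]}, {"xyz": [0, 0, 0], "turn": [0, 0, 0.005]}, {"xyz": [0, 0, 0], "turn": [0, 0, 0]}]}}

```text
clock: 31.42
eef_pos: [363.3, 320.6, 199.2]
eef_rot: [3.141, 0.001, 2.833]
wrist_force: [0.1, -0.3, -0.4]
finger_gap: 93.8
```

```bash
python3 - <<'E'
from h import *
c,s=look("wrist","w10"); print(s['eef_pos'],s['eef_rot'],s['finger_gap'],s['wrist_force'],s['joints'])
import pickle; pickle.dump((c,s),open("w10.pkl","wb"))
look("side","s10")
E
```

```text
[363.30288945 320.61067035 199.19092829] [3.14057472e+00 8.70301834e-04 2.83348341e+00] 93.79010506589567 [ 0.13282485 -0.27410769 -0.39032331] [ 6.47514517e-01  1.68905521e-01  1.72418707e+00 -1.30053200e-04
  1.24716649e+00 -6.15131733e-01]
```

View pics/w10.png

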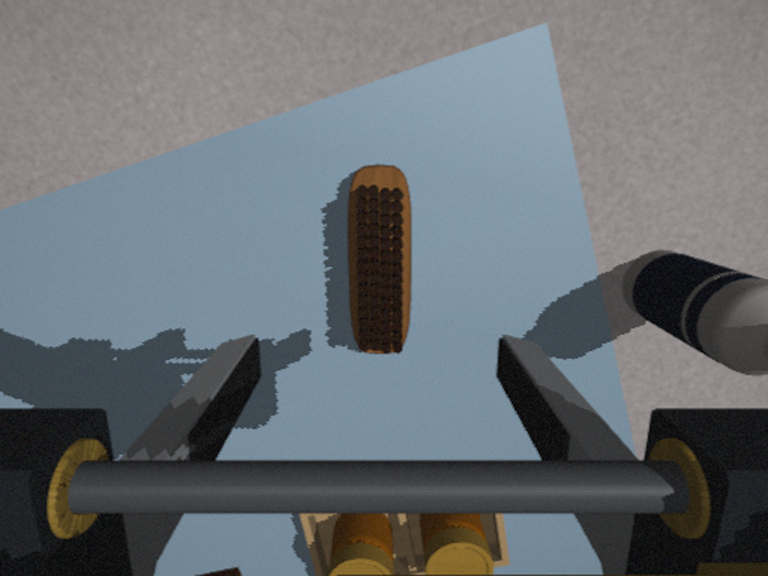

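View pics/s10.png

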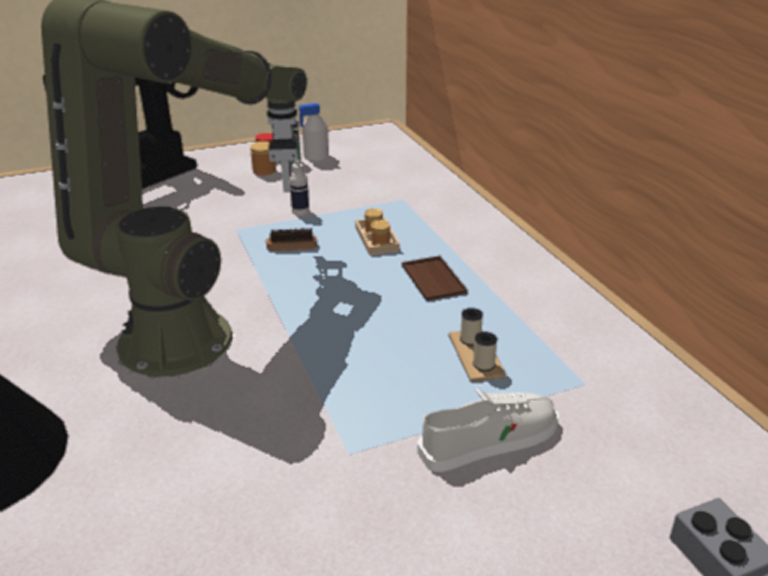

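In the wrist view the brush spans columns 348-411 (mid 379.5) and rows 165-353, aligned with the tool. Both jars are upright in the caddy in the side view. Now I'll measure the brush offset.

```bash
python3 - <<'E'
from h import *
import pickle
np.set_printoptions(precision=2,suppress=True)
c,s=pickle.load(open("w10.pkl","rb")); H=hsv(c).astype(int)
b=((H[...,0]<22)|(H[...,0]>165))&(H[...,1]>60)&(H[...,2]<170); b[245:]=0; b[:100]=0; b[:,:215]=0;b[:,290:]=0
for k in blobs(b):
    for z in (12,20,24): r,_=rect(c,s,k,z); print("brush",z,r)
E1=ray(c,s,np.array([(380,165)])/1.5-.2,20)[0];print(E1)
th=np.deg2rad(-17.5);u=np.array([np.cos(th),np.sin(th)]);print("centre from far end",E1[:2]+70*u)
E
```

```text
brush 12 ((363.66485595703125, 321.0930480957031), (45.30881118774414, 141.8106231689453), 73.3150405883789)
brush 20 ((362.0496826171875, 321.5885314941406), (44.28464889526367, 138.6051788330078), 73.3150405883789)
brush 24 ((361.24212646484375, 321.83636474609375), (43.772579193115234, 137.00242614746094), 73.31499481201172)
[295.99 343.08  20.  ]
centre from far end [362.75 322.03]
```

Call:
{"method": "arm_command", "body": {"deltas": [{"xyz": [-0.0005, 0.001, -0.04], "turn": [0, 0, 0.01]}, {"xyz": [0, 0, -0.045], "turn": [0, 0, 0]}, {"xyz": [0, 0, -0.045], "turn": [0, 0, 0]}, {"xyz": [0, 0, -0.03], "turn": [0, 0, 0]}, {"xyz": [0, 0, -0.015], "turn": [0, 0, 0]}, {"xyz": [0, 0, -0.008], "turn": [0, 0, 0]}, {"xyz": [0, 0, 0], "turn": [0, 0, 0]}, {"xyz": [0, 0, 0], "turn": [0, 0, 0]}]}}

```text
clock: 32.52
eef_pos: [362.7, 322.0, 16.1]
eef_rot: [3.14, 0.001, 2.846]
wrist_force: [0.9, 0.2, 0.4]
finger_gap: 93.7
```

Call:
{"method": "arm_command", "body": {"deltas": [{"xyz": [0, 0, -0.002], "turn": [0, 0, 0]}, {"xyz": [0, 0, 0], "turn": [0, 0, 0]}, {"xyz": [0, 0, 0], "turn": [0, 0, 0]}, {"xyz": [0, 0, 0], "turn": [0, 0, 0]}, {"xyz": [0, 0, 0], "turn": [0, 0, 0]}, {"xyz": [0, 0, 0], "turn": [0, 0, 0]}, {"xyz": [0, 0, 0], "turn": [0, 0, 0]}, {"xyz": [0, 0, 0], "turn": [0, 0, 0]}], "gripper": 1.0, "force": 20}}

```text
clock: 33.52
eef_pos: [362.2, 321.7, 13.3]
eef_rot: [3.142, 0.0, 2.846]
wrist_force: [-0.7, 1.1, 0.5]
finger_gap: 45.5
```

Call:
{"method": "arm_command", "body": {"deltas": [{"xyz": [0, 0, 0.02], "turn": [0, 0, 0]}, {"xyz": [0, 0, 0.04], "turn": [0, 0, 0]}, {"xyz": [0.01, -0.01, 0.04], "turn": [0, 0, 0]}, {"xyz": [0.03, -0.033, 0.007], "turn": [0, 0, -0.16]}, {"xyz": [0.034, -0.037, 0], "turn": [0, 0, -0.17]}, {"xyz": [0.034, -0.037, 0], "turn": [0, 0, -0.17]}, {"xyz": [0.034, -0.037, 0], "turn": [0, 0, -0.17]}, {"xyz": [0.034, -0.037, 0], "turn": [0, 0, -0.17]}, {"xyz": [0.034, -0.037, 0], "turn": [0, 0, -0.17]}, {"xyz": [0.034, -0.037, 0], "turn": [0, 0, -0.17]}, {"xyz": [0.03, -0.03, 0], "turn": [0, 0, -0.158]}, {"xyz": [0.009, -0.01, 0], "turn": [0, 0, 0]}]}}

```text
clock: 35.02
eef_pos: [645.9, 14.9, 119.5]
eef_rot: [-3.141, 0.0, 1.505]
wrist_force: [-1.0, 0.7, -0.9]
finger_gap: 45.6
```

Call:
{"method": "arm_command", "body": {"deltas": [{"xyz": [0, 0, 0], "turn": [0, 0, 0]}, {"xyz": [0, 0, 0], "turn": [0, 0, 0]}]}}

```text
clock: 35.28
eef_pos: [644.5, 17.8, 120.3]
eef_rot: [-3.141, -0.0, 1.51]
wrist_force: [-0.0, -0.4, -1.5]
finger_gap: 46.1
```

```bash
python3 - <<'E'
from h import *
c,s=look("wrist","w11"); print(s['eef_pos'],s['eef_rot'],s['finger_gap'],s['wrist_force'])
import pickle; pickle.dump((c,s),open("w11.pkl","wb"))
look("side","s11")
E
```

```text
[644.53772661  17.75285845 120.25269122] [-3.14109895e+00 -1.41581032e-04  1.51011469e+00] 46.078202160421135 [-0.02628761 -0.36458713 -1.47987678]
```

View pics/w11.png

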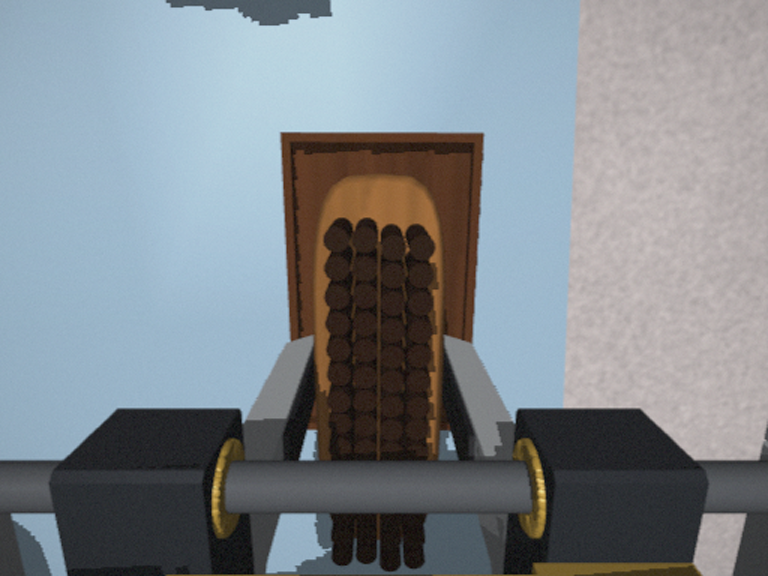

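View pics/s11.png

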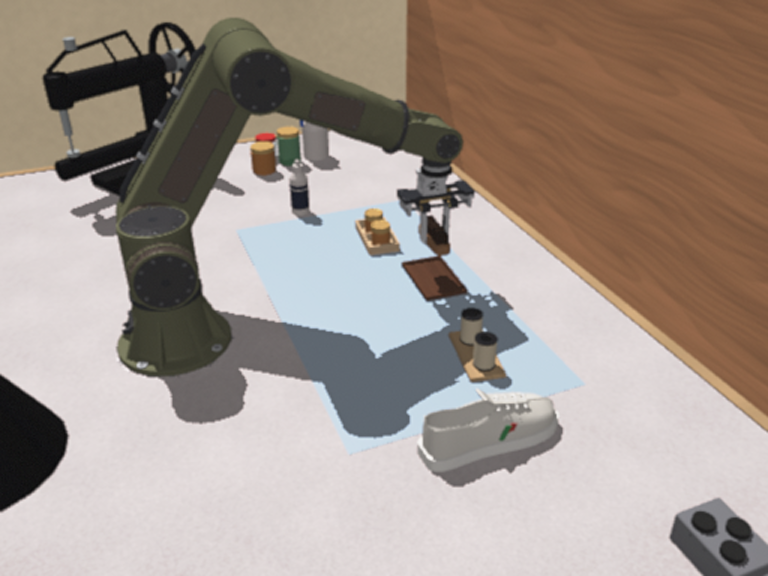

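```bash
python3 - <<'E'
from h import *
import pickle
np.set_printoptions(precision=1,suppress=True)
c,s=pickle.load(open("w11.pkl","rb"))
T=ray(c,s,np.array([(281,133),(484,133)])/1.5-.2,13); print(T, np.rad2deg(s['eef_rot'][2]))
v=T[1]-T[0]; a=np.arctan2(v[1],v[0]); print("tray yaw",np.rad2deg(a),"centre",T.mean(0)[:2]-90*np.array([-np.sin(a),np.cos(a)]))
E=ray(c,s,np.array([(380,176)])/1.5-.2,127)[0]; print("brush end",E, "centre", E[:2]-70*np.array([-np.sin(a),np.cos(a)]))
E
```

```text
[[598.6 109.6  13. ]
 [707.3 103.   13. ]] 86.52319825373287
tray yaw -3.474107217042655 centre [647.5  16.5]
brush end [650.2  87.6 127. ] centre [646.   17.7]
```

The held brush is level, and tool, tray and brush agree to about 2 mm. I'll lower it into the tray.

Call:
{"method": "arm_command", "body": {"deltas": [{"xyz": [0.0015, -0.001, -0.025], "turn": [0, 0, 0]}, {"xyz": [0, 0, -0.03], "turn": [0, 0, 0]}, {"xyz": [0, 0, -0.025], "turn": [0, 0, 0]}, {"xyz": [0, 0, -0.01], "turn": [0, 0, 0]}, {"xyz": [0, 0, -0.005], "turn": [0, 0, 0]}, {"xyz": [0, 0, -0.003], "turn": [0, 0, 0]}, {"xyz": [0, 0, -0.001], "turn": [0, 0, 0]}, {"xyz": [0, 0, -0.001], "turn": [0, 0, 0]}, {"xyz": [0, 0, 0], "turn": [0, 0, 0]}, {"xyz": [0, 0, 0], "turn": [0, 0, 0]}]}}

```text
clock: 36.62
eef_pos: [646.8, 15.6, 20.4]
eef_rot: [3.141, 0.0, 1.508]
wrist_force: [-0.1, -0.2, -1.3]
finger_gap: 45.5
```

Call:
{"method": "arm_command", "body": {"deltas": [{"xyz": [0, 0, -0.001], "turn": [0, 0, 0]}, {"xyz": [0, 0, -0.0005], "turn": [0, 0, 0]}, {"xyz": [0, 0, -0.0005], "turn": [0, 0, 0]}, {"xyz": [0, 0, 0], "turn": [0, 0, 0]}, {"xyz": [0, 0, 0], "turn": [0, 0, 0]}]}}

```text
clock: 37.25
eef_pos: [646.7, 15.6, 18.4]
eef_rot: [3.142, 0.0, 1.508]
wrist_force: [-1.3, -0.5, -0.4]
finger_gap: 45.8
```

Call:
{"method": "arm_command", "body": {"deltas": [{"xyz": [0, 0, -0.0005], "turn": [0, 0, 0]}, {"xyz": [0, 0, 0], "turn": [0, 0, 0]}, {"xyz": [0, 0, 0], "turn": [0, 0, 0]}]}}

```text
clock: 37.62
eef_pos: [646.8, 15.6, 18.4]
eef_rot: [3.141, 0.0, 1.508]
wrist_force: [-3.7, 0.3, 5.9]
finger_gap: 45.6
```

It's in contact. I'll open only partway so the fingers stay inside the tray walls, then rise.

Call:
{"method": "arm_command", "body": {"deltas": [{"xyz": [0, 0, 0], "turn": [0, 0, 0]}, {"xyz": [0, 0, 0], "turn": [0, 0, 0]}, {"xyz": [0, 0, 0], "turn": [0, 0, 0]}, {"xyz": [0, 0, 0.005], "turn": [0, 0, 0]}, {"xyz": [0, 0, 0.02], "turn": [0, 0, 0]}, {"xyz": [0, 0, 0.04], "turn": [0, 0, 0]}, {"xyz": [0, 0, 0.05], "turn": [0, 0, 0]}, {"xyz": [-0.02, -0.02, 0.05], "turn": [0, 0, 0]}, {"xyz": [-0.03, -0.02, 0.05], "turn": [0, 0, 0]}, {"xyz": [-0.03, -0.02, 0.03], "turn": [0, 0, 0]}, {"xyz": [0, 0, 0], "turn": [0, 0, 0]}, {"xyz": [0, 0, 0], "turn": [0, 0, 0]}], "gripper": 0.36}}

```text
clock: 39.12
eef_pos: [566.8, -44.1, 263.0]
eef_rot: [3.141, -0.0, 1.508]
wrist_force: [-0.1, -0.0, -0.7]
finger_gap: 59.8
```

```bash
python3 - <<'E'
from h import *
c,s=look("wrist","w12"); print(s['eef_pos'],s['finger_gap'],s['wrist_force'])
look("side","s12"); look("scene","c12")
E
```

```text
[566.75530778 -44.12464546 263.04056995] 59.83725057721297 [-0.07323844 -0.03855704 -0.72277139]
```

View pics/w12.png

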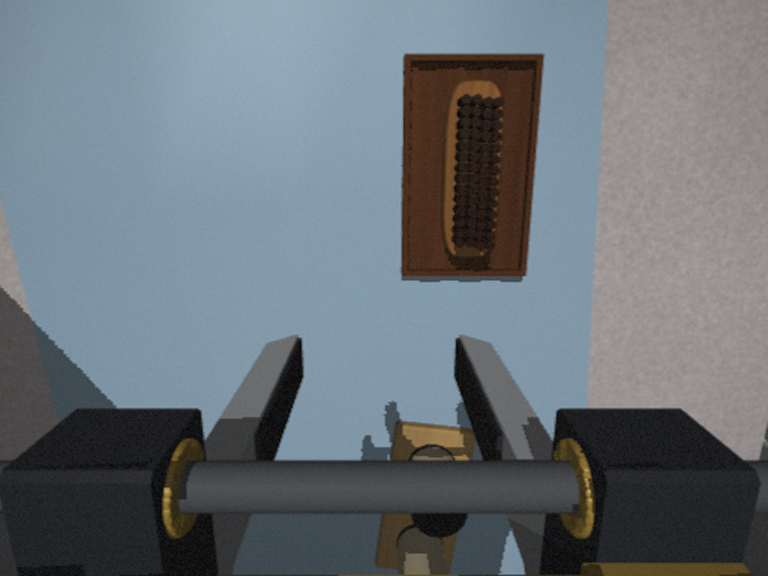

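View pics/s12.png

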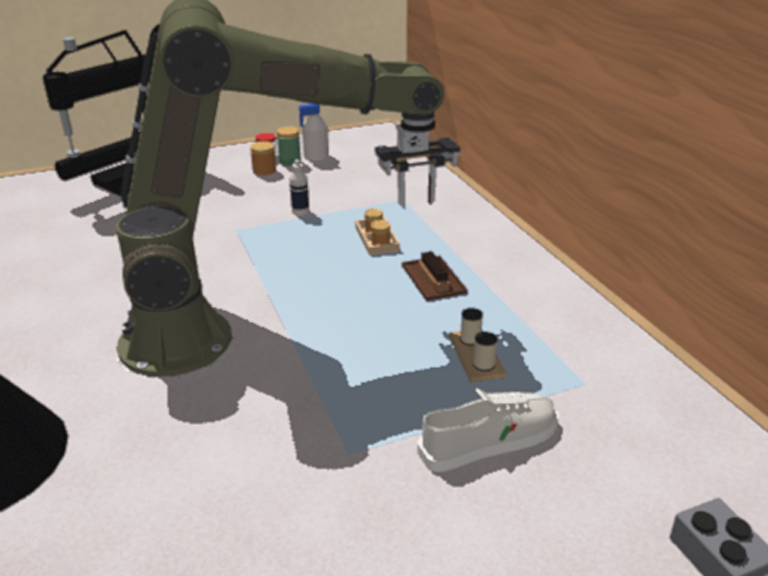

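View pics/c12.png

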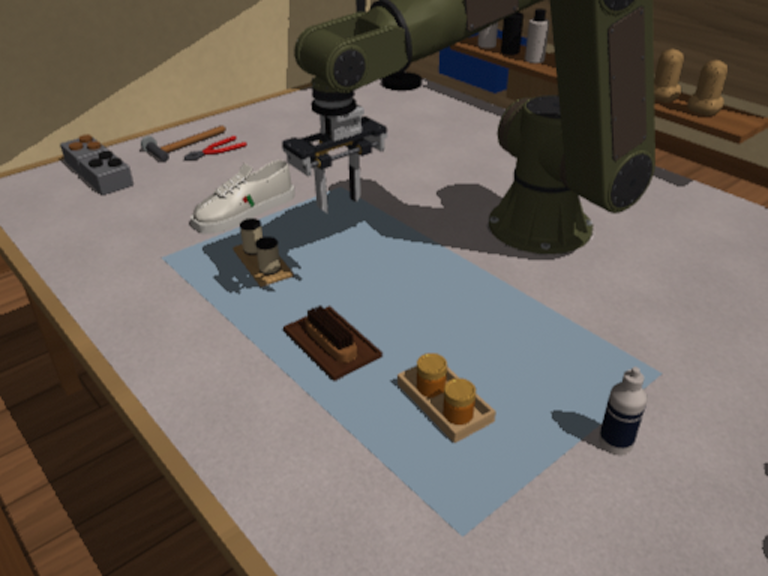

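All three views show the job done:
- Brush flat in the tray, bristles up (wrist 475,170)
- Spools on both pins (scene 251,237 and 267,255)
- Jars upright in both bays (431,375 and 460,400)
- Sneaker and bottle where they were
- Arm clear of everything

I'll sign off.

```bash
python3 -c "
from cell import *
print(sign_off())"
```

```text
the job is handed in; nothing more can be done
None
```

The bench is cleared and handed in, at about 39 s on the clock. I did it in the order you asked:

- **Spools:** spool_a is on the far pin and spool_b on the near pin, both resting on the board.
- **Jars:** jar_b is in the far (+y) bay and jar_a in the near (-y) bay. I lowered each until I felt light contact of about 5 N, then let go.
- **Brush:** it lies flat inside the tray, bristles up.

In the last wrist, side and scene pictures everything was upright and seated, with the gripper holding nothing and clear of everything. The sneaker and the bottle had not visibly moved.

- **Position readings:** the first rough positions from the scene and side cameras disagreed by 15–30 mm in y, so I relied on the wrist camera. Its repeat readings of the caddy and tray agreed to about 3 mm.
- **Refused move:** my first move call was refused for its format, and nothing moved.
- **Wrist force:** the highest reading I saw was about 8 N, but I only read it at the end of each move.

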